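Rinsed laundry things set up to dry

ROBOT

A 6-joint arm with a two-finger parallel gripper is mounted at the origin on the work surface. World frame = base frame: x ahead of the robot, y to its left, z up, the work surface at z = 0. Lengths are in m, angles in rad, forces in N, time in s.
With the tool pointing down it reaches from about 0.4 to 0.825 m from the base axis. Payload 7 kg.
Tool frame: the origin (TCP) lies at the very end of the fingers, on their centre line; the grasp point (between the pads) lies 19 mm behind it; z points along the fingers, y is the line along which they close (so a half turn about z gives the same grasp; the last joint's range is limited). The gripper opens to 88 mm and grips with 3 to 60 N. Pads are 19 mm wide; open, the fingers measure 130 mm over their backs; the gripper's body (78 mm by 193 mm) begins 47 mm behind the grasp point.
Start: joints at [1.413, 0.359, 0.012, 0, -1.224, -0.288], TCP at [0.291, 0.609, 0.227] pointing down, gripper open.
Joint ranges: [-3.07, 3.07], [-1.43, 2.12], [-1.02, 1.25], [-3.03, 1.67], [-3.05, -0], [-3.03, 3.03]. Speed limits (rad/s): [2.39, 2.39, 3.01, 3.14, 3.14, 3.14].

INTERFACE

Orientations are given as [roll, pitch, yaw] about the fixed x, y, z axes, in that order (R = Rz(yaw) Ry(pitch) Rx(roll)).
In Python, from station import arm gives the robot as it stands. The module is installed in compiled form; this text tells all that it offers.
- The arm moves only by the shell command python3 -m crank 'ROWS' [FORCE]. ROWS is JSON, a list of rows, each an object of numbers: "dx", "dy", "dz": the shift along the world's x, y, z in m; "twist": the turn about the world's z in degrees; "grip": the opening, from -1 (shut) to 1 (fully open). A call has exactly 5 rows; each row is the pose to reach, as a shift and turn from the pose commanded when the call began; what a row does not reach only later rows make up. A row lasts 1/12 s, in which the tool goes at most 41.7 mm and 7.16 degrees, less where a joint would pass 70% of its speed; a pose out of reach is approached as far as the arm can. A call with a gripper value outside its range is refused whole. The fingers move at their own pace and stop on an object; FORCE is the grip in N (left out, the last holds). Time passes only in rows, so rows that repeat a pose let the fingers close, or fill a call up. It gives the time, the measured TCP pose, the force, the opening and the grip force at its end, in the units of the state.
- arm.get_state(): the state, without advancing time (a new reading comes with each control period).
- arm.grab_frame(name): name is "scene" or "top"; returns the picture (480x640x3 uint8, red, green, blue); there is no depth.
- arm.get_calibration(name): a dict with "fx", "fy", "cx", "cy" (pixels), "k1" (the pictures are not rectified: a ray, as slopes to the right and down, at radius r is drawn at 1 + k1 r^2 times it, then the intrinsics apply), "cam_to_world" (4x4, takes a point from camera to world coordinates). Camera axes: x right, y down, z forward; pixel columns grow to the right and rows downward; lengths in m; the calibration is good to about 2 mm. A picture is of the moment at which its call begins. get_calibration takes no time and is no camera call.
- arm.job_done(): hands the job in; it is judged then, once.
The state is a dict: "t": time; "q": joint angles; "qd": joint speeds; "joint_efforts": joint torques, N m; "eef_pos": TCP position; "ee_rot": TCP orientation; "force": force on the tool from outside, world axes, zero at the start; "moment": the same for the moment, N m; "width": finger opening in m; "gripper_force": force on a finger pad.
Only numpy, scipy, OpenCV 4.12 (cv2) and the standard library are available. Lean on these libraries where they do the work, as an engineer would, in place of code of your own. Each camera call takes 0.05 s, during which the arm holds its last target. There are 200 camera calls.

TASK

Set the rinsed things up to dry: stand the round white sieve and the blue scrub board on edge in the grey drying rack, each upright and fully down in a slot of its own, and lift the loose white cap off the pink spray bottle and set it, mouth down as it was, in the small round dark grey dish, in any order. Leave the bottle standing where it is and do not disturb the steel cup, the scrub brush or the peg box.

Things in the scene. Friction and masses are not known exactly. Their poses are not given: they have to be found in the camera images.
- sieve: Loose round white plastic sieve with grey holes: a flat disc 120 mm in diameter, 10 mm thick, about 90 g. Origin at the disc's centre, x axis normal to its faces. At the start it leans in the stand: its own z axis points along the disc up to its highest rim point and leans 30 degrees from vertical towards the stand's -x; its y axis is level. The upper 55 mm or so is free on both faces.
- board: Loose blue plastic scrub board, 110 mm wide (own y), 120 mm tall (own z), 10 mm thick (own x), about 110 g. Origin at its centre. At the start it leans in the stand just as the sieve does (z axis along the board up to its top edge, leaning 30 degrees), side by side with it; which of them is on the left varies.
- stand: Fixed grey leaning stand holding the sieve and the board, 280 mm long (y), its highest point 75 mm up. Origin on the table under the line of the two items' centres, which are 75 mm above it at the start and about 70 mm to either side along y. Its back rest is on the -x (robot) side and reaches to 5 mm above the items' centres (measured along their slope); a lip 8 mm high along the slope holds their lower front edge.
- rack: Fixed grey drying rack, 200 mm (x) by 166 mm (y). Origin on the table under its centre. Three straight slots run along its y, at x = -50, 0 and 50 mm; each is 16 mm wide and 150 mm long between low end lips (20 mm high), with its floor 8 mm above the table. The ridges between them are 34 mm thick with upright sides to 53 mm above the table and then roof-shaped tops that peak at 70 mm, so that the slots widen at the mouth. All slots are empty at the start; any may be used.
- slot0 (a point): Centre of the floor of the rack's slot at x = -50 mm; axes as the rack's.
- slot1 (a point): Centre of the floor of the rack's middle slot; axes as the rack's.
- slot2 (a point): Centre of the floor of the rack's slot at x = 50 mm; axes as the rack's.
- bottle: Loose empty pink spray bottle, 60 mm in diameter, about 90 g, standing upright. Origin at the centre of its underside, z up. Its shoulder, on which the cap rests, is 150 mm up; under the cap a white nozzle 20 mm wide stands up 26 mm from the shoulder.
- cap: Loose white cap over the bottle's nozzle: a cylinder 34 mm in diameter and 45 mm tall, closed on top, open below (inside 28 mm wide), 20 g. It only rests on the bottle and lifts straight off. Origin at the centre of its lower rim, z up.
- dish: Fixed small round dark grey dish for the cap, outside 64 mm in diameter, inside 56 mm, 12 mm high, inner floor 4 mm above the table. Origin at the centre of its underside.
- cup: Loose empty stainless steel cup, 72 mm wide and 85 mm tall, a bystander. Origin at the centre of its underside.
- brush: Loose hard green silicone scrub brush, 50 by 120 mm (120 along its y), 61 mm tall with its handle, a bystander. Origin at the centre of its underside.
- pegbox: Loose wooden peg box, 100 by 120 mm and 55 mm tall, a bystander. Origin at the centre of its underside.

How it is judged:
At the end, for the whole second after the job is handed in: Sieve and board at rest on edge on a slot's floor (centre 58-74 mm up), upright and in line within 11 deg, within 9 mm of the slot's midline, 35 mm of its middle lengthwise; cap upright, mouth down on the dish floor within 18 mm of its centre; bottle upright, moved under 40 mm ((x of sieve in the frame of rack between -0.059 and -0.041 m or x of sieve in the frame of rack between -0.009 and 0.009 m or x of sieve in the frame of rack between 0.041 and 0.059 m) and y of sieve in the frame of rack between -0.035 and 0.035 m and z of sieve in the frame of rack between 0.058 and 0.074 m and angle between sieve's own x axis and vertical between 1.37 and 1.77 rad and angle between the x axis of each of sieve, board and the x axis of rack, either way round below 0.2 rad and linear speed of each of sieve, board below 0.08 m/s and (x of board in the frame of rack between -0.059 and -0.041 m or x of board in the frame of rack between -0.009 and 0.009 m or x of board in the frame of rack between 0.041 and 0.059 m) and y of board in the frame of rack between -0.035 and 0.035 m and z of board in the frame of rack between 0.058 and 0.074 m and angle between board's own x axis and vertical between 1.37 and 1.77 rad and horizontal distance between cap and dish below 0.018 m and z of cap in the frame of dish below 0.009 m and angle between cap's own z axis and vertical below 0.15 rad and linear speed of cap below 0.02 m/s and angle between bottle's own z axis and vertical below 0.1 rad and distance of bottle from where it was at the start of the episode below 0.04 m); the robot touches nothing.
It fails at once if the pink bottle is knocked over (angle between bottle's own z axis and vertical above 0.5 rad).
It fails at once if the steel cup is disturbed (moved more than 30 mm) (distance of cup from where it was at the start of the episode above 0.03 m).
It fails at once if the scrub brush is disturbed (moved more than 30 mm) (distance of brush from where it was at the start of the episode above 0.03 m).
It fails at once if the peg box is disturbed (moved more than 30 mm) (distance of pegbox from where it was at the start of the episode above 0.03 m).
It also fails if it takes over 67 s, if anything falls off the work surface, if the arm or the gripper's body presses on something with over 40 N, if the wrist force passes 120 N, or if a joint passes its speed limit or range.

## Working session

There is one attempt and no reset: what is moved stays moved. The work goes in short steps, Python scripts to look and compute and a shell command to move; the robot and the scene stay as the last step left them, time stands still between calls to the robot, and variables do not carry over. Pictures are saved under pics/ and viewed, at most 10 in all, crops included, and the job is handed in when it is done.

```bash
mkdir -p pics; python3 - <<'E'
from station import arm
import cv2, numpy as np
np.set_printoptions(precision=4,suppress=True)
for n in("scene","top"):
    f=arm.grab_frame(n); cv2.imwrite(f"pics/{n}0.png",f[:,:,::-1]); c=arm.get_calibration(n); print(n,{k:c[k] for k in("fx","fy","cx","cy","k1")}); print(np.array(c["cam_to_world"]))
s=arm.get_state(); print(s)
E
```

```text
scene {'fx': 552.265796208275, 'fy': 552.265796208275, 'cx': 328.3254072590782, 'cy': 240.62634105158986, 'k1': -0.09204558888385136}
[[ 0.7042  0.6142 -0.3562  1.0162]
 [ 0.7099 -0.6006  0.3678 -0.4263]
 [ 0.012  -0.5119 -0.859   1.2134]
 [ 0.      0.      0.      1.    ]]
top {'fx': 453.4639173778922, 'fy': 453.4639173778922, 'cx': 322.9353208156339, 'cy': 237.21695000974125, 'k1': -0.0010109936284214802}
[[-0.0136 -0.9975  0.0699  0.4754]
 [-0.9996  0.0119 -0.0252  0.0448]
 [ 0.0243 -0.0702 -0.9972  1.1973]
 [ 0.      0.      0.      1.    ]]
{'t': 0.1, 'q': array([ 1.4131,  0.3593,  0.0112, -0.0003, -1.2241, -0.2881]), 'qd': array([ 0.0002, -0.0013,  0.001 , -0.0001, -0.0008, -0.0012]), 'joint_efforts': array([ -0.0025, -58.4163,  29.375 ,   7.0154,   0.0102,  -0.    ]), 'eef_pos': array([0.2909, 0.6086, 0.2257]), 'ee_rot': array([ 3.1401, -0.0002, -0.4459]), 'force': array([ 0.6313, -0.357 , -0.0838]), 'moment': array([ 0.0067, -0.0269, -0.0225]), 'gripper_force': 0.0, 'width': 0.08774887126958995}
```

View pics/scene0.png

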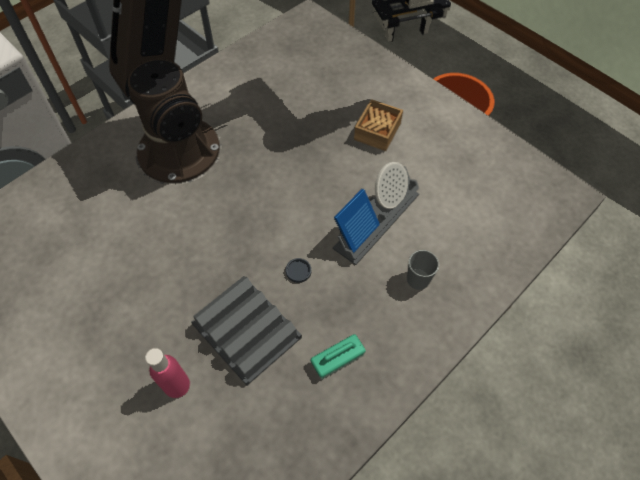

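View pics/top0.png

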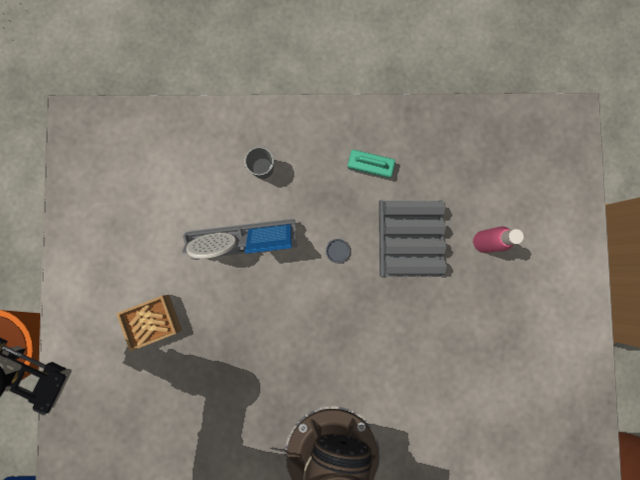

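```bash
cat > h.py <<'E'
from station import arm
import cv2, numpy as np
np.set_printoptions(precision=4,suppress=True)
def cal(n):
    c=arm.get_calibration(n); K=np.array([[c["fx"],0,c["cx"]],[0,c["fy"],c["cy"]],[0,0,1]]); return K,np.array([c["k1"],0,0,0.]),np.array(c["cam_to_world"])
def ray(n,p):
    K,d,T=cal(n); u=cv2.undistortPoints(np.array([[p]],float),K,d)[0,0]
    v=T[:3,:3]@[u[0],u[1],1]; return T[:3,3],v/np.linalg.norm(v)
def plane(n,p,z):
    o,v=ray(n,p); return o+v*(z-o[2])/v[2]
def tri(ps,pt):
    A=[];b=[];R=[ray("scene",ps),ray("top",pt)]
    for o,v in R:
        P=np.eye(3)-np.outer(v,v); A.append(P); b.append(P@o)
    x=np.linalg.lstsq(np.vstack(A),np.hstack(b),rcond=None)[0]
    return x,max(np.linalg.norm(A[i]@x-b[i]) for i in(0,1))*1e3
def proj(n,X):
    K,d,T=cal(n); W=np.linalg.inv(T); return cv2.projectPoints(np.atleast_2d(X).astype(float),cv2.Rodrigues(W[:3,:3])[0],W[:3,3],K,d)[0][:,0]
def blob(m,box):
    x0,y0,x1,y1=box; z=np.zeros(m.shape,np.uint8); z[y0:y1,x0:x1]=m[y0:y1,x0:x1]
    c=max(cv2.findContours(z,cv2.RETR_EXTERNAL,cv2.CHAIN_APPROX_NONE)[0],key=cv2.contourArea); return c
E
cat > m.py <<'E'
from h import *
I={n:cv2.imread(f"pics/{n}0.png") for n in("scene","top")}
H={n:cv2.cvtColor(i,cv2.COLOR_BGR2HSV) for n,i in I.items()}
def rng(n,lo,hi): return cv2.inRange(H[n],lo,hi)
B={"board":((325,180,390,260),(240,215,300,260)),"sieve":((370,155,415,215),(180,228,240,262)),"cap":((140,345,175,372),(500,225,530,250)),"bottle":((140,340,195,402),(470,222,530,256)),"dish":((280,255,315,288),(322,235,355,268))}
C={"board":((100,120,40),(125,255,255)),"sieve":((0,0,120),(180,60,255)),"cap":((0,0,170),(180,70,255)),"bottle":((160,90,40),(180,255,255)),"dish":((0,0,0),(180,255,75))}
for k in B:
    for n,b in zip(("scene","top"),B[k]):
        c=blob(rng(n,*C[k]),b); e=cv2.fitEllipse(c); q=cv2.approxPolyDP(cv2.convexHull(c),4,True)[:,0]
        print(k,n,cv2.contourArea(c),"ell",np.round(e[0],1),np.round(e[1],1),round(e[2]),"poly",q.tolist() if k=="board" else cv2.boundingRect(c))
s=I["scene"][265:390,185:310]; t=I["top"][192:287,372:457]
s2=I["scene"][150:265,325:430]; t2=I["top"][212:267,178:303]
r=lambda a,w,h:cv2.resize(a,(w,h),interpolation=cv2.INTER_CUBIC)
cv2.imwrite("pics/c1.png",np.hstack([r(s,400,400),r(t,358,400)]))
cv2.imwrite("pics/c2.png",np.hstack([r(s2,365,400),np.vstack([r(t2,435,191),np.zeros((209,435,3),np.uint8)])]))
E
python3 m.py
```

```text
board scene 1492.5 ell [356.7 220.2] [37.9 54.1] 8 poly [[362, 189], [378, 225], [353, 251], [335, 216]]
board top 1016.0 ell [268.4 238.6] [26.3 54.6] 80 poly [[290, 225], [291, 247], [245, 252], [249, 229]]
sieve scene 1813.0 ell [391.1 175.8] [44.2 57.5] 7 poly (370, 155, 45, 53)
sieve top 1155.0 ell [203.3 244.4] [34.2 54.6] 86 poly (180, 228, 55, 34)
cap scene 189.5 ell [153.8 356.1] [14.4 16.9] 63 poly (146, 349, 17, 16)
cap top 160.5 ell [515.9 236. ] [14.2 14.6] 134 poly (509, 229, 15, 15)
bottle scene 898.5 ell [170.3 377.3] [30.9 44. ] 143 poly (150, 355, 40, 43)
bottle top 625.0 ell [492.5 239.9] [24.2 40. ] 82 poly (473, 227, 40, 26)
dish scene 473.0 ell [297.1 271. ] [23.  26.4] 58 poly (284, 259, 27, 25)
dish top 6.0 ell [331.  247.4] [ 6.2 13.8] 26 poly (327, 241, 8, 12)
```

View pics/c1.png

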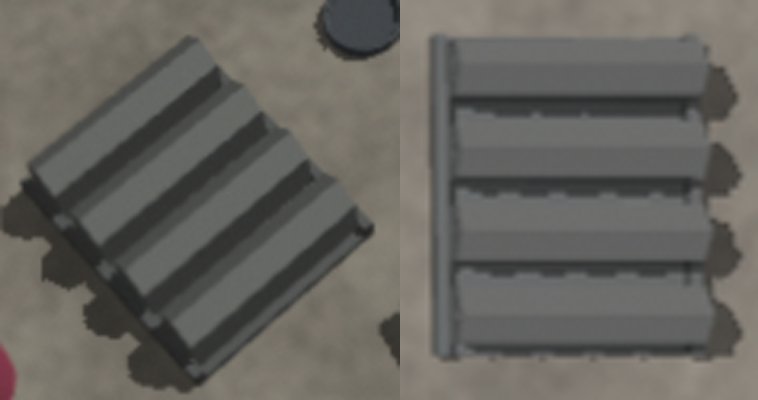

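View pics/c2.png

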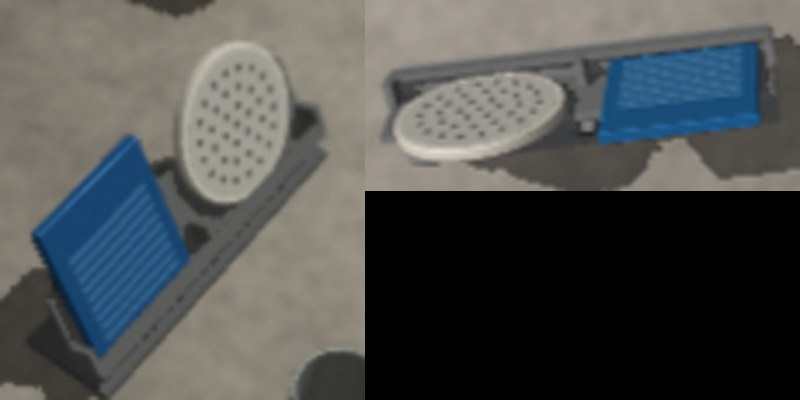

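```bash
cat > m2.py <<'E'
from h import *
S=[(244.4,276.6),(260,290.9),(275,305),(289.7,319.7),(194.4,316.6),(208.4,331.6),(223.1,346.3),(238,362.5)]
ys=[266.6,246.9,227.4,207.7]; Tp=[(385.8,y) for y in ys]+[(445.6,y) for y in ys]
P=[]
for s,t in zip(S,Tp):
    x,e=tri(s,t); P.append(x); print("ridge",x,"gap mm",round(e,1),"top@70",plane("top",t,.07)[:2],"scene@70",plane("scene",s,.07)[:2])
P=np.array(P); print("rack c",P.mean(0),"yaw deg from slots",np.degrees(np.arctan2(*(-(P[:4]-P[4:]).mean(0)[:1]).tolist(),(P[:4]-P[4:]).mean(0)[1])))
for nm,z in(("top",Tp),("scene",S)):
    Q=np.array([plane(nm,t,.07) for t in z]); d=(Q[:4]-Q[4:]).mean(0); a=(Q[3]-Q[0]+Q[7]-Q[4])/2; print(nm,Q.mean(0),"yaw",np.degrees(np.arctan2(-d[0],d[1])),np.degrees(np.arctan2(a[1],a[0])),np.linalg.norm(d),np.linalg.norm(a))
a=tri((362.4,189.4),(245.5,253.1)); b=tri((335.1,217.6),(290.9,247.9)); print("board back top",a,b, "top@.1245",plane("top",(245.5,253.1),.1245),plane("top",(290.9,247.9),.1245))
print("sieve",tri((393.2,185.1),(213.1,244.2)))
I=cv2.imread("pics/top0.png"); H=cv2.cvtColor(I,cv2.COLOR_BGR2HSV)
m=cv2.inRange(H,(95,25,0),(130,255,120)); c=cv2.convexHull(blob(m,(322,235,355,268))); e=cv2.fitEllipse(c); print("dish ell",e,tri((297.1,271),e[0]),plane("top",e[0],.012),plane("scene",(297.1,271),.008))
print("cap",tri((153.8,356.1),(515.9,236)),plane("top",(515.9,236),.195),plane("scene",(153.8,356.1),.195))
E
python3 m2.py
```

```text
ridge [ 0.477  -0.1419  0.0697] gap mm 3.4 top@70 [ 0.4792 -0.1393] scene@70 [ 0.4748 -0.1445]
ridge [ 0.5277 -0.1415  0.0682] gap mm 1.0 top@70 [ 0.5283 -0.1404] scene@70 [ 0.5278 -0.1427]
ridge [ 0.5774 -0.1416  0.069 ] gap mm 0.2 top@70 [ 0.5772 -0.1416] scene@70 [ 0.5779 -0.1417]
ridge [ 0.6271 -0.1425  0.07  ] gap mm 0.3 top@70 [ 0.6269 -0.1427] scene@70 [ 0.6273 -0.1423]
ridge [ 0.4761 -0.2893  0.0739] gap mm 1.7 top@70 [ 0.4772 -0.2892] scene@70 [ 0.473  -0.2901]
ridge [ 0.5257 -0.2899  0.0751] gap mm 0.8 top@70 [ 0.5264 -0.2908] scene@70 [ 0.5229 -0.2899]
ridge [ 0.575  -0.2896  0.0786] gap mm 0.4 top@70 [ 0.5755 -0.2924] scene@70 [ 0.5719 -0.2882]
ridge [ 0.6248 -0.2905  0.0791] gap mm 1.1 top@70 [ 0.6253 -0.294 ] scene@70 [ 0.6224 -0.2886]
rack c [ 0.5513 -0.2159  0.0729] yaw deg from slots -0.7411309448848644
top [ 0.552  -0.2163  0.07  ] yaw -0.6811903447326225 -1.6081069641314447 0.15063611661421678 0.14796131054644118
scene [ 0.5498 -0.216   0.07  ] yaw -1.716180402344521 0.6899257784893493 0.14646740617575402 0.15092143822802923
board back top (array([0.5165, 0.2027, 0.1201]), np.float64(1.706164765860814)) (array([0.5279, 0.0957, 0.1209]), np.float64(2.3374590050863286)) top@.1245 [0.5152 0.2007 0.1245] [0.5262 0.0938 0.1245]
sieve (array([0.5426, 0.2896, 0.0805]), np.float64(4.294158295674286))
dish ell ((336.96099853515625, 250.0991973876953), (20.894603729248047, 22.303300857543945), 14.539443016052246) (array([ 0.5234, -0.0233,  0.0029]), np.float64(1.791366534386646)) [ 0.5242 -0.0214  0.012 ] [ 0.5243 -0.0263  0.008 ]
cap (array([ 0.5431, -0.4126,  0.196 ]), np.float64(0.047623510810635886)) [ 0.5432 -0.413   0.195 ] [ 0.5427 -0.4126  0.195 ]
```

Scene: board is on the left of the stand seen from above right, and the sieve further +y. Top view: board (268,238), sieve (213,244), dish (337,250), rack centre (415,237), cap (516,236). The rack's centre is near (0.551, -0.216) with a yaw of about -1°, and the stand's yaw is +6°. I'll start with the board.

```bash
python3 -m crank '[{"dx":0.02,"dy":-0.036,"twist":-6,"grip":1},{"dx":0.04,"dy":-0.072,"twist":-12,"grip":1},{"dx":0.06,"dy":-0.108,"twist":-18,"grip":1},{"dx":0.08,"dy":-0.144,"twist":-24,"grip":1},{"dx":0.1,"dy":-0.18,"twist":-30,"grip":1}]' 15
python3 -m crank '[{"dx":0.02,"dy":-0.036,"twist":-6,"grip":1},{"dx":0.04,"dy":-0.072,"twist":-12,"grip":1},{"dx":0.06,"dy":-0.108,"twist":-18,"grip":1},{"dx":0.08,"dy":-0.144,"twist":-24,"grip":1},{"dx":0.1,"dy":-0.18,"twist":-28.3,"grip":1}]'
python3 -m crank '[{"dx":0.016,"dy":-0.032,"grip":1},{"dx":0.032,"dy":-0.064,"grip":1},{"dx":0.048,"dy":-0.098,"grip":1},{"dx":0.048,"dy":-0.098,"grip":1},{"dx":0.048,"dy":-0.098,"grip":1}]'
```

```text
invalid input at $[0]: expected keys dx, dy, dz, twist, grip
invalid input at $[0]: expected keys dx, dy, dz, twist, grip
invalid input at $[0]: expected keys dx, dy, dz, twist, grip
```

```bash
python3 -m crank '[{"dx":0.02,"dy":-0.036,"dz":0,"twist":-6,"grip":1},{"dx":0.04,"dy":-0.072,"dz":0,"twist":-12,"grip":1},{"dx":0.06,"dy":-0.108,"dz":0,"twist":-18,"grip":1},{"dx":0.08,"dy":-0.144,"dz":0,"twist":-24,"grip":1},{"dx":0.1,"dy":-0.18,"dz":0,"twist":-30,"grip":1}]' 15
python3 -m crank '[{"dx":0.02,"dy":-0.036,"dz":0,"twist":-6,"grip":1},{"dx":0.04,"dy":-0.072,"dz":0,"twist":-12,"grip":1},{"dx":0.06,"dy":-0.108,"dz":0,"twist":-18,"grip":1},{"dx":0.08,"dy":-0.144,"dz":0,"twist":-24,"grip":1},{"dx":0.1,"dy":-0.18,"dz":0,"twist":-28.3,"grip":1}]'
python3 -m crank '[{"dx":0.016,"dy":-0.032,"dz":0,"twist":0,"grip":1},{"dx":0.032,"dy":-0.064,"dz":0,"twist":0,"grip":1},{"dx":0.048,"dy":-0.098,"dz":0,"twist":0,"grip":1},{"dx":0.048,"dy":-0.098,"dz":0,"twist":0,"grip":1},{"dx":0.048,"dy":-0.098,"dz":0,"twist":0,"grip":1}]'
```

```text
t: 0.52
eef_pos: [0.3914, 0.4271, 0.2262]
ee_rot: [3.141, -0.0, -0.974]
force: [1.6, -0.1, 0.3]
width: 0.0875
gripper_force: 0.0
t: 0.93
eef_pos: [0.4914, 0.247, 0.2265]
ee_rot: [3.141, 0.0, -1.469]
force: [1.9, 1.0, -0.4]
width: 0.0875
gripper_force: 0.0
t: 1.35
eef_pos: [0.5394, 0.149, 0.2261]
ee_rot: [3.141, -0.0, -1.467]
force: [0.2, 0.1, 0.3]
width: 0.0877
gripper_force: 0.0
```

```bash
python3 -m crank '[{"dx":0,"dy":0,"dz":-0.035,"twist":0,"grip":1},{"dx":0,"dy":0,"dz":-0.07,"twist":0,"grip":1},{"dx":0,"dy":0,"dz":-0.105,"twist":0,"grip":1},{"dx":0,"dy":0,"dz":-0.136,"twist":0,"grip":1},{"dx":0,"dy":0,"dz":-0.136,"twist":0,"grip":1}]' 10
python3 -m crank '[{"dx":0,"dy":0,"dz":0,"twist":0,"grip":0.5},{"dx":0,"dy":0,"dz":0,"twist":0,"grip":0.2},{"dx":0,"dy":0,"dz":0,"twist":0,"grip":0},{"dx":0,"dy":0,"dz":0,"twist":0,"grip":-0.2},{"dx":0,"dy":0,"dz":0,"twist":0,"grip":-0.2}]' 10
python3 -m crank '[{"dx":0,"dy":0,"dz":0,"twist":0,"grip":-1},{"dx":0,"dy":0,"dz":0,"twist":0,"grip":-1},{"dx":0,"dy":0,"dz":0,"twist":0,"grip":-1},{"dx":0,"dy":0,"dz":0,"twist":0,"grip":-1},{"dx":0,"dy":0,"dz":0,"twist":0,"grip":-1}]' 10
```

```text
t: 1.77
eef_pos: [0.5348, 0.1499, 0.0846]
ee_rot: [3.132, -0.004, -1.464]
force: [-1.3, 0.7, -0.6]
width: 0.0877
gripper_force: 0.0
t: 2.18
eef_pos: [0.5398, 0.1516, 0.0922]
ee_rot: [-3.139, 0.001, -1.463]
force: [0.3, 0.5, 0.3]
width: 0.0597
gripper_force: 0.0
t: 2.6
eef_pos: [0.5393, 0.151, 0.0908]
ee_rot: [-3.141, 0.0, -1.463]
force: [-0.1, -0.6, 4.2]
width: 0.0294
gripper_force: 9.1
```

```bash
python3 -m crank '[{"dx":-0.003,"dy":0,"dz":0.006,"twist":0,"grip":-1},{"dx":-0.006,"dy":-0.001,"dz":0.012,"twist":0,"grip":-1},{"dx":-0.01,"dy":-0.001,"dz":0.018,"twist":0,"grip":-1},{"dx":-0.01,"dy":-0.001,"dz":0.022,"twist":0,"grip":-1},{"dx":-0.01,"dy":-0.001,"dz":0.025,"twist":0,"grip":-1}]' 10
python3 -m crank '[{"dx":0.005,"dy":0,"dz":0.01,"twist":0,"grip":-1},{"dx":0.01,"dy":0.001,"dz":0.02,"twist":0,"grip":-1},{"dx":0.016,"dy":0.001,"dz":0.032,"twist":0,"grip":-1},{"dx":0.022,"dy":0.002,"dz":0.045,"twist":0,"grip":-1},{"dx":0.028,"dy":0.003,"dz":0.06,"twist":0,"grip":-1}]' 12
python3 -c "
from h import *
a=arm.grab_frame('scene')[:,:,::-1][120:270,280:440];b=arm.grab_frame('top')[:,:,::-1][190:290,170:320]
cv2.imwrite('pics/g1.png',np.hstack([cv2.resize(a,(400,375)),cv2.resize(b,(400,375))]))"
```

```text
t: 3.02
eef_pos: [0.5293, 0.1503, 0.1168]
ee_rot: [-3.14, 0.001, -1.463]
force: [3.7, 0.1, -1.3]
width: 0.0265
gripper_force: 8.9
t: 3.43
eef_pos: [0.556, 0.1525, 0.1755]
ee_rot: [3.139, -0.001, -1.464]
force: [-0.2, 0.4, -1.3]
width: 0.0103
gripper_force: 12.0
```

View pics/g1.png

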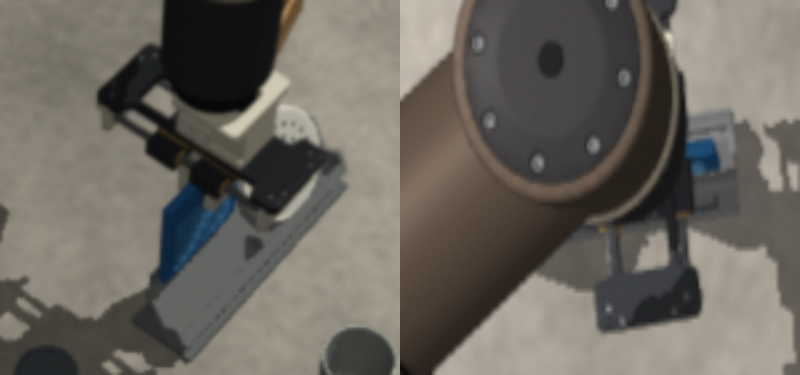

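Picture: the board is held upright by its top. Its lower -y corner is at scene pixel (345,233).

```bash
python3 -c "
from h import *
o,v=ray('scene',(344.8,233.2)); n=np.array([np.cos(.107),np.sin(.107),0]); t=np.array([.556,.1525,.1755])
p=o+v*(n@(t+n*.005-o))/(n@v); print(p,p-t)
o,v=ray('scene',(346,206)); p=o+v*(n@(t+n*.005-o))/(n@v); print(p,p-t)"
```

```text
[0.5675 0.0924 0.1007] [ 0.0115 -0.0601 -0.0748]
[0.5678 0.0896 0.2177] [ 0.0118 -0.0629  0.0422]
```

```bash
python3 -m crank '[{"dx":0.004,"dy":-0.036,"dz":0,"twist":0,"grip":-1},{"dx":0.008,"dy":-0.073,"dz":0,"twist":-1,"grip":-1},{"dx":0.012,"dy":-0.11,"dz":0,"twist":-2,"grip":-1},{"dx":0.017,"dy":-0.147,"dz":0,"twist":-3,"grip":-1},{"dx":0.022,"dy":-0.184,"dz":0,"twist":-3.5,"grip":-1}]' 20
python3 -m crank '[{"dx":0.005,"dy":-0.038,"dz":0,"twist":-1,"grip":-1},{"dx":0.01,"dy":-0.076,"dz":0,"twist":-2,"grip":-1},{"dx":0.016,"dy":-0.114,"dz":0,"twist":-3,"grip":-1},{"dx":0.022,"dy":-0.15,"dz":0,"twist":-3.6,"grip":-1},{"dx":0.022,"dy":-0.181,"dz":0,"twist":-3.6,"grip":-1}]'
python3 -m crank '[{"dx":0,"dy":0,"dz":0,"twist":0,"grip":-1},{"dx":0,"dy":0,"dz":-0.01,"twist":0,"grip":-1},{"dx":0,"dy":0,"dz":-0.02,"twist":0,"grip":-1},{"dx":0,"dy":0,"dz":-0.03,"twist":0,"grip":-1},{"dx":0,"dy":0,"dz":-0.03,"twist":0,"grip":-1}]'
python3 -c "
from h import *
a=arm.grab_frame('scene')[:,:,::-1][230:400,160:330];b=arm.grab_frame('top')[:,:,::-1][180:290,360:470]
cv2.imwrite('pics/g2.png',np.hstack([cv2.resize(a,(400,400)),cv2.resize(b,(400,400))]))"
```

```text
t: 3.95
eef_pos: [0.5772, -0.0325, 0.1744]
ee_rot: [3.139, 0.0, -1.525]
force: [1.5, 0.7, -1.3]
width: 0.01
gripper_force: 20.0
t: 4.37
eef_pos: [0.5999, -0.2139, 0.174]
ee_rot: [3.139, 0.001, -1.589]
force: [0.8, 1.2, -0.3]
width: 0.0099
gripper_force: 20.0
t: 4.78
eef_pos: [0.599, -0.2104, 0.142]
ee_rot: [3.136, 0.001, -1.586]
force: [-0.8, 0.2, -1.9]
width: 0.0097
gripper_force: 20.0
```

View pics/g2.png

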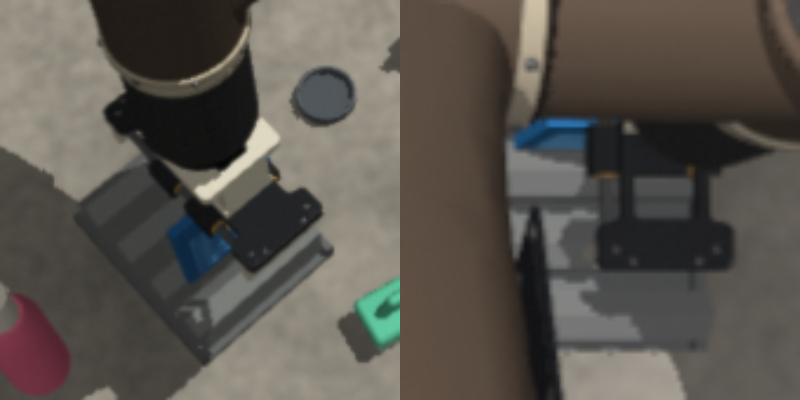

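Board hovers over the front slot, bottom edge at about (190,283)–(230,250) in the crop, between the third and fourth ridges. I'll lower it in stages and watch the force.

```bash
python3 -m crank '[{"dx":0.001,"dy":0,"dz":-0.007,"twist":0,"grip":-1},{"dx":0.001,"dy":0,"dz":-0.014,"twist":0,"grip":-1},{"dx":0.001,"dy":0,"dz":-0.02,"twist":0,"grip":-1},{"dx":0.001,"dy":0,"dz":-0.025,"twist":0,"grip":-1},{"dx":0.001,"dy":0,"dz":-0.03,"twist":0,"grip":-1}]'
python3 -m crank '[{"dx":0,"dy":0,"dz":-0.003,"twist":0,"grip":-1},{"dx":0,"dy":0,"dz":-0.006,"twist":0,"grip":-1},{"dx":0,"dy":0,"dz":-0.01,"twist":0,"grip":-1},{"dx":0,"dy":0,"dz":-0.014,"twist":0,"grip":-1},{"dx":0,"dy":0,"dz":-0.018,"twist":0,"grip":-1}]'
```

```text
t: 5.3
eef_pos: [0.6019, -0.2119, 0.1149]
ee_rot: [3.141, 0.0, -1.587]
force: [0.7, 0.2, -0.7]
width: 0.0099
gripper_force: 20.0
t: 5.72
eef_pos: [0.6021, -0.212, 0.0973]
ee_rot: [-3.141, -0.0, -1.587]
force: [0.6, 0.2, -0.4]
width: 0.0099
gripper_force: 20.0
```

```bash
python3 -m crank '[{"dx":0,"dy":0,"dz":-0.003,"twist":0,"grip":-1},{"dx":0,"dy":0,"dz":-0.006,"twist":0,"grip":-1},{"dx":0,"dy":0,"dz":-0.009,"twist":0,"grip":-1},{"dx":0,"dy":0,"dz":-0.011,"twist":0,"grip":-1},{"dx":0,"dy":0,"dz":-0.013,"twist":0,"grip":-1}]'
python3 -m crank '[{"dx":0,"dy":0,"dz":-0.001,"twist":0,"grip":-1},{"dx":0,"dy":0,"dz":-0.002,"twist":0,"grip":-1},{"dx":0,"dy":0,"dz":-0.002,"twist":0,"grip":-1},{"dx":0,"dy":0,"dz":-0.002,"twist":0,"grip":-1},{"dx":0,"dy":0,"dz":-0.002,"twist":0,"grip":-1}]'
```

```text
t: 6.13
eef_pos: [0.6042, -0.2125, 0.0893]
ee_rot: [-3.137, -0.002, -1.585]
force: [-6.9, 3.3, 30.1]
width: 0.0104
gripper_force: 20.2
t: 6.55
eef_pos: [0.6038, -0.2129, 0.0876]
ee_rot: [-3.137, -0.002, -1.585]
force: [-7.0, 3.9, 28.0]
width: 0.0102
gripper_force: 20.1
```

```bash
python3 -m crank '[{"dx":-0.001,"dy":0,"dz":0.003,"twist":0,"grip":-1},{"dx":-0.001,"dy":0,"dz":0.003,"twist":0,"grip":-1},{"dx":-0.001,"dy":0,"dz":0.003,"twist":0,"grip":-0.5},{"dx":-0.001,"dy":0,"dz":0.003,"twist":0,"grip":-0.5},{"dx":-0.001,"dy":0,"dz":0.003,"twist":0,"grip":-0.5}]'
python3 -c "
from h import *
a=arm.grab_frame('scene')[:,:,::-1][230:400,160:330];b=arm.grab_frame('top')[:,:,::-1][180:290,360:470]
cv2.imwrite('pics/g3.png',np.hstack([cv2.resize(a,(400,400)),cv2.resize(b,(400,400))]))"
```

```text
t: 6.97
eef_pos: [0.6009, -0.212, 0.0851]
ee_rot: [3.141, 0.0, -1.587]
force: [0.0, -0.5, -0.2]
width: 0.0204
gripper_force: 0.0
```

View pics/g3.png

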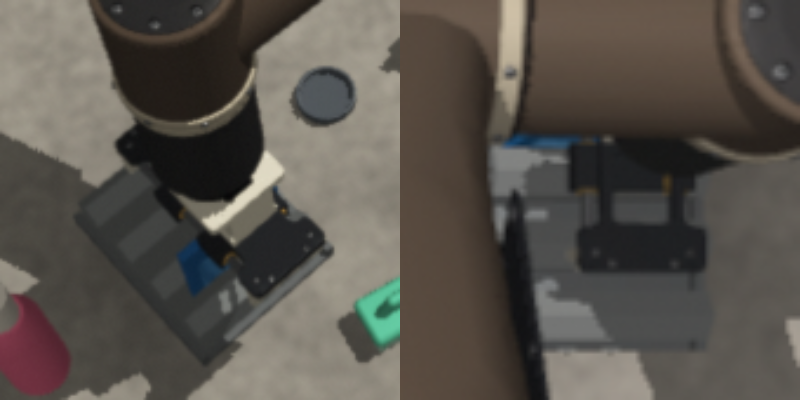

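Board sits in the slot and the fingers are free (zero force). Next I raise the arm and go to the sieve.

```bash
python3 -m crank '[{"dx":0,"dy":0,"dz":0,"twist":0,"grip":0.2},{"dx":0,"dy":0,"dz":0.03,"twist":0,"grip":0.2},{"dx":0,"dy":0,"dz":0.065,"twist":0,"grip":0.2},{"dx":0,"dy":0,"dz":0.105,"twist":0,"grip":0.2},{"dx":0,"dy":0,"dz":0.142,"twist":0,"grip":0.2}]'
python3 -m crank '[{"dx":-0.006,"dy":0.039,"dz":0,"twist":1,"grip":1},{"dx":-0.012,"dy":0.079,"dz":0,"twist":2,"grip":1},{"dx":-0.018,"dy":0.119,"dz":0,"twist":3,"grip":1},{"dx":-0.024,"dy":0.159,"dz":0,"twist":4,"grip":1},{"dx":-0.03,"dy":0.199,"dz":0,"twist":4,"grip":1}]'
python3 -m crank '[{"dx":-0.006,"dy":0.039,"dz":0,"twist":1,"grip":1},{"dx":-0.012,"dy":0.079,"dz":0,"twist":2,"grip":1},{"dx":-0.018,"dy":0.119,"dz":0,"twist":3,"grip":1},{"dx":-0.024,"dy":0.159,"dz":0,"twist":3.1,"grip":1},{"dx":-0.03,"dy":0.199,"dz":0,"twist":3.1,"grip":1}]'
python3 -m crank '[{"dx":-0.006,"dy":0.035,"dz":0,"twist":0,"grip":1},{"dx":-0.012,"dy":0.07,"dz":0,"twist":0,"grip":1},{"dx":-0.017,"dy":0.104,"dz":0,"twist":0,"grip":1},{"dx":-0.017,"dy":0.104,"dz":0,"twist":0,"grip":1},{"dx":-0.017,"dy":0.104,"dz":0,"twist":0,"grip":1}]'
cat > chk.py <<'E'
from h import *
import sys
F={n:arm.grab_frame(n)[:,:,::-1] for n in("scene","top")}
for n,f in F.items(): cv2.imwrite(f"pics/{n}{sys.argv[1]}.png",f)
B={"scene":(185,240,320,390),"top":(370,185,460,290)}
for n in F:
    m=cv2.inRange(cv2.cvtColor(F[n],cv2.COLOR_BGR2HSV),(100,120,40),(125,255,255)); c=blob(m,B[n]); print(n,cv2.contourArea(c),cv2.approxPolyDP(cv2.convexHull(c),2,True)[:,0].tolist())
    c=np.array([.601,-.2169,.068]); X=[c+[a,b,d] for d in(.06,-.06) for a in(-.005,.005) for b in(-.055,.055)]; print("expected",proj(n,X).round(0).tolist())
E
python3 chk.py 1
```

```text
t: 7.48
eef_pos: [0.6008, -0.2121, 0.2291]
ee_rot: [3.141, -0.0, -1.587]
force: [0.0, -0.2, 0.3]
width: 0.0492
gripper_force: 0.0
t: 7.9
eef_pos: [0.5704, -0.0115, 0.2276]
ee_rot: [-3.141, 0.0, -1.517]
force: [0.6, 0.1, 0.6]
width: 0.0802
gripper_force: 0.0
t: 8.32
eef_pos: [0.5403, 0.1879, 0.2276]
ee_rot: [-3.141, 0.0, -1.463]
force: [-0.0, -0.2, 0.3]
width: 0.0873
gripper_force: 0.0
t: 8.73
eef_pos: [0.5235, 0.2918, 0.2269]
ee_rot: [3.141, -0.001, -1.46]
force: [-0.4, -0.1, 0.0]
width: 0.0875
gripper_force: 0.0
scene 866.5 [[275, 306], [279, 323], [241, 354], [235, 338]]
expected [[232.0, 339.0], [272.0, 305.0], [235.0, 343.0], [275.0, 309.0], [240.0, 358.0], [276.0, 327.0], [243.0, 361.0], [279.0, 329.0]]
top 284.0 [[441, 213], [441, 216], [433, 219], [389, 219], [396, 213]]
expected [[444.0, 217.0], [398.0, 217.0], [444.0, 213.0], [398.0, 213.0], [431.0, 222.0], [389.0, 222.0], [431.0, 218.0], [389.0, 219.0]]
```

The board is seated: its outline matches the expected pixels within 1–3 px. Now the sieve.

```bash
python3 -m crank '[{"dx":0,"dy":-0.001,"dz":-0.035,"twist":0,"grip":1},{"dx":0,"dy":-0.001,"dz":-0.07,"twist":0,"grip":1},{"dx":0,"dy":-0.001,"dz":-0.105,"twist":0,"grip":1},{"dx":0,"dy":-0.001,"dz":-0.13,"twist":0,"grip":1},{"dx":0,"dy":-0.001,"dz":-0.138,"twist":0,"grip":1}]' 10
python3 -m crank '[{"dx":0,"dy":0,"dz":0,"twist":0,"grip":0.5},{"dx":0,"dy":0,"dz":0,"twist":0,"grip":0.2},{"dx":0,"dy":0,"dz":0,"twist":0,"grip":0},{"dx":0,"dy":0,"dz":0,"twist":0,"grip":-0.2},{"dx":0,"dy":0,"dz":0,"twist":0,"grip":-0.2}]' 10
python3 -m crank '[{"dx":0,"dy":0,"dz":0,"twist":0,"grip":-1},{"dx":0,"dy":0,"dz":0,"twist":0,"grip":-1},{"dx":0,"dy":0,"dz":0,"twist":0,"grip":-1},{"dx":0,"dy":0,"dz":0,"twist":0,"grip":-1},{"dx":0,"dy":0,"dz":0,"twist":0,"grip":-1}]' 10
```

```text
t: 9.25
eef_pos: [0.5223, 0.2859, 0.0855]
ee_rot: [3.136, -0.003, -1.466]
force: [-0.6, -0.3, 0.3]
width: 0.0876
gripper_force: 0.0
t: 9.67
eef_pos: [0.5248, 0.2896, 0.0913]
ee_rot: [-3.139, 0.002, -1.463]
force: [0.2, -0.1, 0.3]
width: 0.0597
gripper_force: 0.0
t: 10.08
eef_pos: [0.5244, 0.2892, 0.0898]
ee_rot: [-3.141, 0.0, -1.463]
force: [1.3, -1.0, 2.2]
width: 0.0295
gripper_force: 9.0
```

```bash
python3 -m crank '[{"dx":-0.003,"dy":0,"dz":0.006,"twist":0,"grip":-1},{"dx":-0.006,"dy":-0.001,"dz":0.012,"twist":0,"grip":-1},{"dx":-0.01,"dy":-0.001,"dz":0.018,"twist":0,"grip":-1},{"dx":-0.01,"dy":-0.001,"dz":0.022,"twist":0,"grip":-1},{"dx":-0.01,"dy":-0.001,"dz":0.025,"twist":0,"grip":-1}]' 10
python3 -m crank '[{"dx":0.005,"dy":0,"dz":0.01,"twist":0,"grip":-1},{"dx":0.01,"dy":0.001,"dz":0.02,"twist":0,"grip":-1},{"dx":0.016,"dy":0.001,"dz":0.032,"twist":0,"grip":-1},{"dx":0.022,"dy":0.002,"dz":0.045,"twist":0,"grip":-1},{"dx":0.028,"dy":0.003,"dz":0.06,"twist":0,"grip":-1}]' 12
python3 -m crank '[{"dx":0,"dy":0,"dz":0.003,"twist":0,"grip":-1},{"dx":0,"dy":0,"dz":0.006,"twist":0,"grip":-1},{"dx":0,"dy":0,"dz":0.01,"twist":0,"grip":-1},{"dx":0,"dy":0,"dz":0.01,"twist":0,"grip":-1},{"dx":0,"dy":0,"dz":0.01,"twist":0,"grip":-1}]' 20
python3 -c "
from h import *
a=arm.grab_frame('scene')[:,:,::-1][100:250,310:470]
cv2.imwrite('pics/g4.png',cv2.resize(a,(640,600)))"
```

```text
t: 10.5
eef_pos: [0.5143, 0.2884, 0.1158]
ee_rot: [-3.14, 0.001, -1.463]
force: [3.1, 1.8, -1.0]
width: 0.0275
gripper_force: 8.9
t: 10.92
eef_pos: [0.5415, 0.2904, 0.1749]
ee_rot: [3.139, -0.001, -1.464]
force: [-0.4, -0.8, -2.1]
width: 0.0101
gripper_force: 12.0
t: 11.33
eef_pos: [0.5414, 0.2908, 0.184]
ee_rot: [3.141, -0.0, -1.463]
force: [-0.2, 0.3, -1.4]
width: 0.0098
gripper_force: 20.0
```

View pics/g4.png

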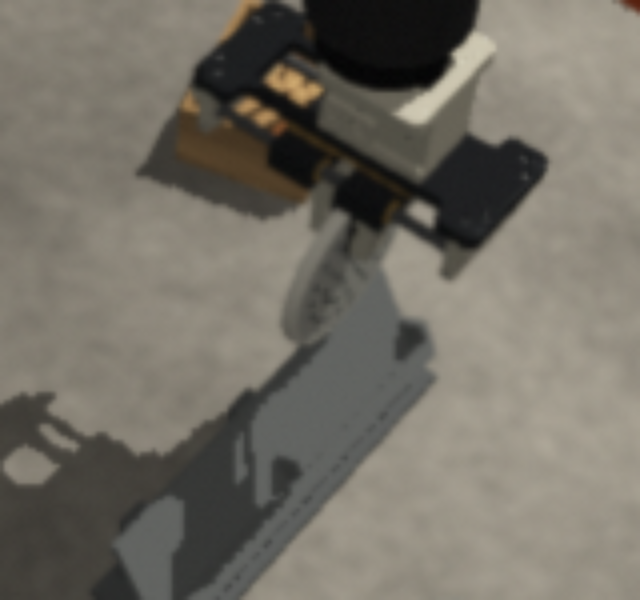

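Sieve is held upright in the fingers, its lowest rim point near scene (386,185). Carrying it to the slot nearest the robot.

```bash
python3 -m crank '[{"dx":-0.004,"dy":-0.034,"dz":0,"twist":0,"grip":-1},{"dx":-0.008,"dy":-0.069,"dz":0,"twist":-1,"grip":-1},{"dx":-0.012,"dy":-0.104,"dz":0,"twist":-2,"grip":-1},{"dx":-0.016,"dy":-0.139,"dz":0,"twist":-3,"grip":-1},{"dx":-0.02,"dy":-0.174,"dz":0,"twist":-3.6,"grip":-1}]'
python3 -m crank '[{"dx":-0.004,"dy":-0.036,"dz":0,"twist":-1,"grip":-1},{"dx":-0.008,"dy":-0.072,"dz":0,"twist":-2,"grip":-1},{"dx":-0.012,"dy":-0.108,"dz":0,"twist":-3,"grip":-1},{"dx":-0.016,"dy":-0.144,"dz":0,"twist":-3.6,"grip":-1},{"dx":-0.02,"dy":-0.18,"dz":0,"twist":-3.6,"grip":-1}]'
python3 -m crank '[{"dx":0,"dy":-0.036,"dz":0,"twist":0,"grip":-1},{"dx":-0.001,"dy":-0.072,"dz":0,"twist":0,"grip":-1},{"dx":-0.001,"dy":-0.108,"dz":0,"twist":0,"grip":-1},{"dx":-0.001,"dy":-0.135,"dz":0,"twist":0,"grip":-1},{"dx":-0.001,"dy":-0.152,"dz":0,"twist":0,"grip":-1}]'
python3 -m crank '[{"dx":0,"dy":0,"dz":0,"twist":0,"grip":-1},{"dx":0,"dy":0,"dz":-0.012,"twist":0,"grip":-1},{"dx":0,"dy":0,"dz":-0.024,"twist":0,"grip":-1},{"dx":0,"dy":0,"dz":-0.034,"twist":0,"grip":-1},{"dx":0,"dy":0,"dz":-0.038,"twist":0,"grip":-1}]'
python3 -m crank '[{"dx":0,"dy":0,"dz":0,"twist":0,"grip":-1},{"dx":0,"dy":0,"dz":-0.005,"twist":0,"grip":-1},{"dx":0,"dy":0,"dz":-0.01,"twist":0,"grip":-1},{"dx":0,"dy":0,"dz":-0.015,"twist":0,"grip":-1},{"dx":0,"dy":0,"dz":-0.018,"twist":0,"grip":-1}]'
```

```text
t: 11.8
eef_pos: [0.5211, 0.1155, 0.184]
ee_rot: [3.141, -0.0, -1.526]
force: [0.6, -0.3, -1.9]
width: 0.0101
gripper_force: 20.0
t: 12.22
eef_pos: [0.5011, -0.0645, 0.1843]
ee_rot: [3.141, 0.0, -1.589]
force: [0.1, -0.3, -1.0]
width: 0.0101
gripper_force: 20.0
t: 12.63
eef_pos: [0.5002, -0.2174, 0.184]
ee_rot: [3.14, -0.0, -1.591]
force: [0.3, 0.9, -0.4]
width: 0.0099
gripper_force: 20.0
t: 13.05
eef_pos: [0.4999, -0.2144, 0.1447]
ee_rot: [3.139, 0.001, -1.589]
force: [-0.8, 0.9, -0.5]
width: 0.0101
gripper_force: 20.0
t: 13.47
eef_pos: [0.5009, -0.2149, 0.128]
ee_rot: [3.141, 0.0, -1.589]
force: [0.7, -0.1, -2.2]
width: 0.0098
gripper_force: 20.0
```

```bash
python3 -m crank '[{"dx":0,"dy":0,"dz":-0.005,"twist":0,"grip":-1},{"dx":0,"dy":0,"dz":-0.01,"twist":0,"grip":-1},{"dx":0,"dy":0,"dz":-0.015,"twist":0,"grip":-1},{"dx":0,"dy":0,"dz":-0.02,"twist":0,"grip":-1},{"dx":0,"dy":0,"dz":-0.025,"twist":0,"grip":-1}]'
python3 -m crank '[{"dx":0,"dy":0,"dz":-0.003,"twist":0,"grip":-1},{"dx":0,"dy":0,"dz":-0.006,"twist":0,"grip":-1},{"dx":0,"dy":0,"dz":-0.009,"twist":0,"grip":-1},{"dx":0,"dy":0,"dz":-0.011,"twist":0,"grip":-1},{"dx":0,"dy":0,"dz":-0.012,"twist":0,"grip":-1}]'
```

```text
t: 13.88
eef_pos: [0.501, -0.215, 0.103]
ee_rot: [3.142, -0.0, -1.589]
force: [1.3, -0.1, -0.7]
width: 0.01
gripper_force: 20.0
t: 14.3
eef_pos: [0.501, -0.215, 0.0913]
ee_rot: [3.141, 0.0, -1.589]
force: [0.8, -0.1, -0.3]
width: 0.0099
gripper_force: 20.0
```

```bash
python3 -m crank '[{"dx":0,"dy":0,"dz":-0.001,"twist":0,"grip":-1},{"dx":0,"dy":0,"dz":-0.002,"twist":0,"grip":-1},{"dx":0,"dy":0,"dz":-0.003,"twist":0,"grip":-1},{"dx":0,"dy":0,"dz":-0.004,"twist":0,"grip":-1},{"dx":0,"dy":0,"dz":-0.005,"twist":0,"grip":-1}]'
python3 -m crank '[{"dx":0,"dy":0,"dz":0,"twist":0,"grip":-1},{"dx":0,"dy":0,"dz":0,"twist":0,"grip":-1},{"dx":0,"dy":0,"dz":0,"twist":0,"grip":-0.6},{"dx":0,"dy":0,"dz":0,"twist":0,"grip":-0.6},{"dx":0,"dy":0,"dz":0,"twist":0,"grip":-0.5}]'
```

```text
t: 14.72
eef_pos: [0.5026, -0.216, 0.09]
ee_rot: [-3.138, -0.002, -1.587]
force: [-6.9, -0.4, 29.2]
width: 0.0104
gripper_force: 20.1
t: 15.13
eef_pos: [0.5011, -0.215, 0.0867]
ee_rot: [-3.141, 0.0, -1.589]
force: [-0.1, 0.0, 0.1]
width: 0.0195
gripper_force: 0.0
```

```bash
python3 -m crank '[{"dx":0,"dy":0,"dz":0,"twist":0,"grip":0.2},{"dx":0,"dy":0,"dz":0.03,"twist":0,"grip":0.2},{"dx":0,"dy":0,"dz":0.07,"twist":0,"grip":0.2},{"dx":0,"dy":0,"dz":0.11,"twist":0,"grip":0.2},{"dx":0,"dy":0,"dz":0.15,"twist":0,"grip":0.2}]'
python3 -m crank '[{"dx":0.008,"dy":-0.038,"dz":0.01,"twist":0,"grip":1},{"dx":0.016,"dy":-0.076,"dz":0.01,"twist":0,"grip":1},{"dx":0.024,"dy":-0.114,"dz":0.01,"twist":0,"grip":1},{"dx":0.032,"dy":-0.152,"dz":0.01,"twist":0,"grip":1},{"dx":0.042,"dy":-0.187,"dz":0.01,"twist":0,"grip":1}]'
python3 -m crank '[{"dx":0,"dy":-0.0105,"dz":0,"twist":0,"grip":1},{"dx":0,"dy":-0.0105,"dz":0,"twist":0,"grip":1},{"dx":0,"dy":-0.0105,"dz":-0.02,"twist":0,"grip":1},{"dx":0,"dy":-0.0105,"dz":-0.03,"twist":0,"grip":1},{"dx":0,"dy":-0.0105,"dz":-0.03,"twist":0,"grip":1}]' 6
```

```text
t: 15.55
eef_pos: [0.5005, -0.2149, 0.2379]
ee_rot: [3.14, 0.0, -1.589]
force: [1.2, -1.3, -0.7]
width: 0.0495
gripper_force: 0.0
t: 15.97
eef_pos: [0.543, -0.4039, 0.2462]
ee_rot: [3.141, 0.0, -1.589]
force: [1.2, 0.2, 0.4]
width: 0.0803
gripper_force: 0.0
t: 16.38
eef_pos: [0.5416, -0.4108, 0.2133]
ee_rot: [3.137, 0.003, -1.589]
force: [-0.1, 0.1, -0.2]
width: 0.0873
gripper_force: 0.0
```

```bash
python3 -m crank '[{"dx":0,"dy":0,"dz":-0.01,"twist":0,"grip":1},{"dx":0,"dy":0,"dz":-0.022,"twist":0,"grip":1},{"dx":0,"dy":0,"dz":-0.034,"twist":0,"grip":1},{"dx":0,"dy":0,"dz":-0.042,"twist":0,"grip":1},{"dx":0,"dy":0,"dz":-0.047,"twist":0,"grip":1}]' 6
python3 -m crank '[{"dx":0,"dy":0,"dz":0,"twist":0,"grip":0.6},{"dx":0,"dy":0,"dz":0,"twist":0,"grip":0.3},{"dx":0,"dy":0,"dz":0,"twist":0,"grip":0.1},{"dx":0,"dy":0,"dz":0,"twist":0,"grip":0},{"dx":0,"dy":0,"dz":0,"twist":0,"grip":-0.1}]' 6
python3 -m crank '[{"dx":0,"dy":0,"dz":0,"twist":0,"grip":-0.2},{"dx":0,"dy":0,"dz":0,"twist":0,"grip":-0.3},{"dx":0,"dy":0,"dz":0,"twist":0,"grip":-0.4},{"dx":0,"dy":0,"dz":0,"twist":0,"grip":-0.5},{"dx":0,"dy":0,"dz":0,"twist":0,"grip":-0.5}]' 6
```

```text
t: 16.8
eef_pos: [0.5425, -0.412, 0.1678]
ee_rot: [3.14, 0.001, -1.589]
force: [0.4, 0.5, -0.8]
width: 0.0879
gripper_force: 0.0
t: 17.22
eef_pos: [0.5433, -0.4127, 0.1702]
ee_rot: [-3.141, -0.0, -1.589]
force: [0.1, -0.1, 1.2]
width: 0.0598
gripper_force: 0.0
t: 17.63
eef_pos: [0.5431, -0.4125, 0.1696]
ee_rot: [-3.142, -0.0, -1.589]
force: [-0.1, -0.1, 0.5]
width: 0.0346
gripper_force: 6.0
```

```bash
python3 -m crank '[{"dx":0,"dy":0,"dz":0.008,"twist":0,"grip":-0.5},{"dx":0,"dy":0,"dz":0.02,"twist":0,"grip":-0.5},{"dx":0,"dy":0,"dz":0.035,"twist":0,"grip":-0.5},{"dx":0,"dy":0,"dz":0.055,"twist":0,"grip":-0.5},{"dx":0,"dy":0,"dz":0.08,"twist":0,"grip":-0.5}]' 8
python3 -m crank '[{"dx":-0.002,"dy":0.036,"dz":0,"twist":0,"grip":-0.5},{"dx":-0.004,"dy":0.074,"dz":0,"twist":0,"grip":-0.5},{"dx":-0.006,"dy":0.112,"dz":0,"twist":0,"grip":-0.5},{"dx":-0.008,"dy":0.15,"dz":0,"twist":0,"grip":-0.5},{"dx":-0.01,"dy":0.19,"dz":0,"twist":0,"grip":-0.5}]'
python3 -m crank '[{"dx":-0.002,"dy":0.04,"dz":0,"twist":0,"grip":-0.5},{"dx":-0.004,"dy":0.08,"dz":0,"twist":0,"grip":-0.5},{"dx":-0.006,"dy":0.12,"dz":0,"twist":0,"grip":-0.5},{"dx":-0.008,"dy":0.16,"dz":-0.01,"twist":0,"grip":-0.5},{"dx":-0.01,"dy":0.1985,"dz":-0.02,"twist":0,"grip":-0.5}]'
python3 -m crank '[{"dx":0,"dy":0,"dz":-0.04,"twist":0,"grip":-0.5},{"dx":0,"dy":0,"dz":-0.08,"twist":0,"grip":-0.5},{"dx":0,"dy":0,"dz":-0.12,"twist":0,"grip":-0.5},{"dx":0,"dy":0,"dz":-0.15,"twist":0,"grip":-0.5},{"dx":0,"dy":0,"dz":-0.165,"twist":0,"grip":-0.5}]'
python3 chk.py 2 >/dev/null; python3 -c "
import cv2,numpy as np
a=cv2.imread('pics/scene2.png')[210:400,130:370]; cv2.imwrite('pics/g5.png',cv2.resize(a,(720,570)))"
```

```text
t: 18.05
eef_pos: [0.5426, -0.4122, 0.2504]
ee_rot: [3.14, 0.001, -1.589]
force: [0.4, 0.6, -0.1]
width: 0.0347
gripper_force: 8.0
t: 18.47
eef_pos: [0.5329, -0.2213, 0.251]
ee_rot: [-3.14, -0.0, -1.59]
force: [1.4, 1.2, 0.0]
width: 0.0347
gripper_force: 8.0
t: 18.88
eef_pos: [0.5234, -0.0219, 0.2316]
ee_rot: [-3.138, 0.001, -1.589]
force: [1.5, -0.4, -0.8]
width: 0.0349
gripper_force: 8.0
t: 19.3
eef_pos: [0.5215, -0.024, 0.0621]
ee_rot: [3.138, -0.001, -1.589]
force: [-0.4, -0.7, -0.0]
width: 0.0341
gripper_force: 8.0
```

View pics/g5.png

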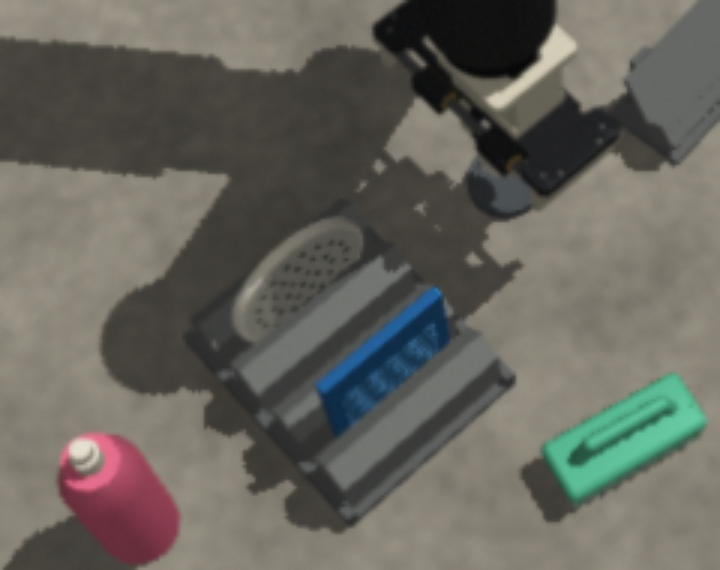

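Sieve (crop 300,275) and board (385,360) stand in the outer slots. The bottle is still upright with its nozzle bare, and the dish sits below the gripper. Lowering the cap.

```bash
python3 -m crank '[{"dx":0,"dy":0,"dz":-0.008,"twist":0,"grip":-0.5},{"dx":0,"dy":0,"dz":-0.016,"twist":0,"grip":-0.5},{"dx":0,"dy":0,"dz":-0.024,"twist":0,"grip":-0.5},{"dx":0,"dy":0,"dz":-0.03,"twist":0,"grip":-0.5},{"dx":0,"dy":0,"dz":-0.034,"twist":0,"grip":-0.5}]'
python3 -m crank '[{"dx":0,"dy":0,"dz":-0.001,"twist":0,"grip":-0.5},{"dx":0,"dy":0,"dz":-0.002,"twist":0,"grip":-0.5},{"dx":0,"dy":0,"dz":-0.003,"twist":0,"grip":-0.5},{"dx":0,"dy":0,"dz":-0.004,"twist":0,"grip":-0.5},{"dx":0,"dy":0,"dz":-0.006,"twist":0,"grip":-0.5}]'
```

```text
t: 19.82
eef_pos: [0.523, -0.024, 0.0303]
ee_rot: [-3.141, 0.0, -1.589]
force: [-0.8, -0.6, -0.0]
width: 0.0342
gripper_force: 8.0
t: 20.23
eef_pos: [0.5234, -0.0239, 0.0248]
ee_rot: [-3.141, 0.0, -1.589]
force: [-0.0, -0.4, 0.1]
width: 0.0345
gripper_force: 8.0
```

```bash
python3 -m crank '[{"dx":0,"dy":0,"dz":-0.001,"twist":0,"grip":-0.5},{"dx":0,"dy":0,"dz":-0.001,"twist":0,"grip":-0.5},{"dx":0,"dy":0,"dz":-0.002,"twist":0,"grip":-0.5},{"dx":0,"dy":0,"dz":-0.002,"twist":0,"grip":-0.5},{"dx":0,"dy":0,"dz":-0.002,"twist":0,"grip":-0.5}]'
```

```text
t: 20.65
eef_pos: [0.5232, -0.024, 0.0231]
ee_rot: [-3.141, -0.0, -1.589]
force: [-2.3, 0.2, 6.7]
width: 0.0344
gripper_force: 8.0
```

```bash
python3 -m crank '[{"dx":0,"dy":0,"dz":0.001,"twist":0,"grip":-0.1},{"dx":0,"dy":0,"dz":0.001,"twist":0,"grip":0.2},{"dx":0,"dy":0,"dz":0.001,"twist":0,"grip":0.4},{"dx":0,"dy":0,"dz":0.001,"twist":0,"grip":0.4},{"dx":0,"dy":0,"dz":0.001,"twist":0,"grip":0.4}]'
python3 -m crank '[{"dx":0,"dy":0,"dz":0.02,"twist":0,"grip":0.4},{"dx":0,"dy":0,"dz":0.055,"twist":0,"grip":0.4},{"dx":0,"dy":0,"dz":0.095,"twist":0,"grip":0.4},{"dx":0,"dy":0,"dz":0.135,"twist":0,"grip":0.4},{"dx":0,"dy":0,"dz":0.175,"twist":0,"grip":0.4}]'
python3 -m crank '[{"dx":-0.01,"dy":0.04,"dz":0.02,"twist":0,"grip":0.4},{"dx":-0.02,"dy":0.08,"dz":0.04,"twist":0,"grip":0.4},{"dx":-0.03,"dy":0.12,"dz":0.04,"twist":0,"grip":0.4},{"dx":-0.04,"dy":0.16,"dz":0.04,"twist":0,"grip":0.4},{"dx":-0.05,"dy":0.2,"dz":0.04,"twist":0,"grip":0.4}]'
python3 -m crank '[{"dx":0,"dy":0.04,"dz":0,"twist":0,"grip":0.4},{"dx":0,"dy":0.08,"dz":0,"twist":0,"grip":0.4},{"dx":0,"dy":0.12,"dz":0,"twist":0,"grip":0.4},{"dx":0,"dy":0.16,"dz":0,"twist":0,"grip":0.4},{"dx":0,"dy":0.2,"dz":0,"twist":0,"grip":0.4}]'
python3 chk.py 3; python3 -c "
from h import *
s=cv2.imread('pics/scene3.png');t=cv2.imread('pics/top3.png')
for n,I,b in(('scene',s,(280,240,320,290)),('top',t,(320,230,360,270))):
    c=blob(cv2.inRange(cv2.cvtColor(I,cv2.COLOR_BGR2HSV),(0,0,170),(180,70,255)),b); e=cv2.fitEllipse(c)[0]; print('cap',n,e,plane(n,e,.049))
    x=np.array([.501,-.216,.068]); print('sieve exp',proj(n,[x+[0,0,.06],x+[0,.06,0],x-[0,.06,0],x-[0,0,.06]]).round().tolist())
cv2.imwrite('pics/g6.png',np.hstack([cv2.resize(s[235:405,140:330],(447,400)),cv2.resize(t[180:290,315:455],(350,275)).repeat(1,0) if 0 else cv2.resize(t[180:290,315:455],(350,400))]))"
```

```text
t: 21.07
eef_pos: [0.523, -0.024, 0.0234]
ee_rot: [3.141, -0.0, -1.589]
force: [0.4, -0.7, -0.0]
width: 0.0589
gripper_force: 0.0
t: 21.48
eef_pos: [0.5225, -0.0242, 0.2004]
ee_rot: [3.141, -0.0, -1.589]
force: [1.5, 0.9, 0.1]
width: 0.0613
gripper_force: 0.0
t: 21.9
eef_pos: [0.4739, 0.1715, 0.2394]
ee_rot: [-3.14, 0.001, -1.59]
force: [1.6, 0.2, -0.6]
width: 0.0611
gripper_force: 0.0
t: 22.32
eef_pos: [0.474, 0.3719, 0.2385]
ee_rot: [3.142, 0.0, -1.589]
force: [1.5, -0.8, -0.2]
width: 0.0614
gripper_force: 0.0
scene 867.5 [[275, 306], [279, 323], [241, 354], [235, 338]]
expected [[232.0, 339.0], [272.0, 305.0], [235.0, 343.0], [275.0, 309.0], [240.0, 358.0], [276.0, 327.0], [243.0, 361.0], [279.0, 329.0]]
top 287.0 [[441, 213], [441, 216], [428, 220], [389, 219], [396, 213]]
expected [[444.0, 217.0], [398.0, 217.0], [444.0, 213.0], [398.0, 213.0], [431.0, 222.0], [389.0, 222.0], [431.0, 218.0], [389.0, 219.0]]
cap scene (296.8721618652344, 261.98638916015625) [ 0.5229 -0.0237  0.049 ]
sieve exp [[224.0, 293.0], [248.0, 287.0], [207.0, 321.0], [232.0, 315.0]]
cap top (338.8592834472656, 249.9293975830078) [ 0.5231 -0.0242  0.049 ]
sieve exp [[422.0, 257.0], [392.0, 258.0], [440.0, 257.0], [411.0, 258.0]]
```

View pics/g6.png

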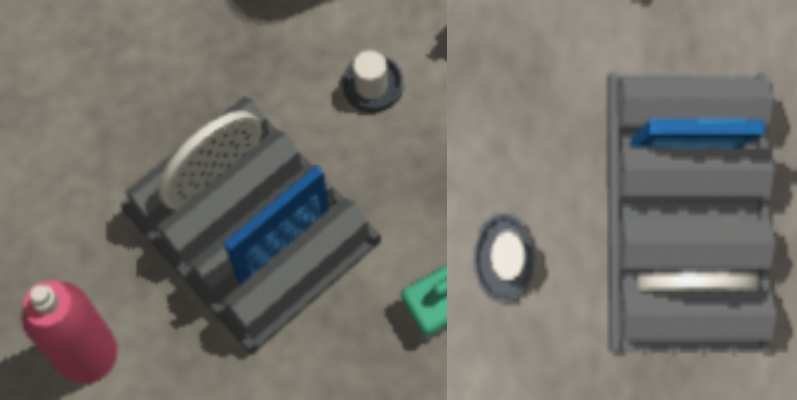

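Final picture: sieve and board stand upright in separate slots, the cap is centred in the dish (crop 370,75), and the bottle is upright.

```bash
python3 -c "
from station import arm
print(arm.job_done())"
```

```text
the job is handed in; nothing more can be done
None
```

I handed the job in at about 22 s on the robot's clock (limit 67 s), but the call returned no verdict. In the last pictures the sieve and the board stand upright in the rack's two outer slots, the cap is mouth down near the middle of the dish, and the bottle is upright.

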